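Poke a stuck filter basket up out of an espresso portafilter

TASK

The filter basket is stuck in the portafilter and has to come out for washing. The spout is off, so lower the portafilter over the upright handle of the tamper on the black mat, feeling gently for the outlet hole in its underside, and press it evenly down, never hard, until it stands fully home on the tamper's collar and the handle has poked the basket up clear of its wire spring. Then lift the freed basket off, set it down gently and upright in the middle of the saucer, and leave the portafilter standing level on the upright tamper; do not knock over or shove the tamper, or disturb the timer, jar or salt shaker.

Things in the scene. Friction and masses are not known exactly. Their poses are not given: they have to be found in the camera images.
- portafilter: steel espresso portafilter, 0.42 kg, spout removed. Round cup body, 64 mm outside diameter, 36 mm high (lowest 6 mm: 56 mm), gripped from above across the body at right angles to the handle; two small rim lugs lie in line with the handle. Origin: centre of the flat underside; z up out of the open top; the black handle points to -x, axis 20 mm above the underside, end 124 mm from the body's axis
- portafilter_hole (a point): centre of the round outlet hole in the portafilter's 6 mm thick floor, at the underside (same point as the body's origin); hole diameter 21.5 mm, straight edges, hidden from above. The touch must find it: readings are coarser than its 0.75 mm clearance round the tamper's handle
- portafilter_mouth (a point): centre of the portafilter's open top, 36 mm above its underside; bore 53 mm diameter. 3 mm below this point a wire spring in the bore grips the basket's wall all round and lets go only when the basket's underside has risen past it
- basket: round sieve basket of bare metal, 0.06 kg, 23.5 mm high, hollow, flat bottom, wall 50 mm outside diameter, rim 57 mm diameter and 3.5 mm thick at the top. Origin: centre of its underside; z up. Seated at the start: rim on the portafilter's mouth, underside 16 mm above the portafilter's. Held by friction, about 6 to 10 N, until some 16 mm up; pulled before that it brings the portafilter along
- tamper: steel depth-adjustable tamper standing loose on the mat, handle up, 0.47 kg. Piston 48 mm diameter, 11 mm high; over it a like collar, 5 mm thick, carrying a straight round handle 20 mm diameter that rises 33 mm above the collar. Both are one piece on a stiff thread, screwed out by 0 to 10 mm, differently each time. Origin: centre of the piston's underside; z along the handle
- tamper_foot (a point): same point as the tamper's origin. The collar's top lies 16 to 26 mm above it and the flat end of the handle always 33 mm higher (49 to 59 mm); the setting is not read out and must be felt. With the portafilter fully home its underside rests on the collar's top and the basket's underside on the handle's end, 17 mm up from its seat
- saucer: loose white saucer, 145 mm across, 16 mm high at its rim, flat in the middle over 72 mm; origin: centre of its underside; the flat middle lies 5 mm above it
- tamp_mat: black rubber mat under the tamper, 150 x 200 x 6 mm, fixed; origin: centre of its underside, on the worktop
- timer: red kitchen timer with white dial, 68 mm across, 45 mm high, behind the work; bystander; origin under its centre
- jar: glass jar with red lid, 65 mm across, 100 mm high, behind the work; bystander; origin under its centre
- salt: glass salt shaker, 44 mm across, 90 mm high, behind the work; bystander; origin under its centre
Mind the look-alikes: they are no part of the job. Leave any blue or pink look-alike of the portafilter alone.

How it is judged:
By the outcome, as a careful person would: the job done as asked, in the order asked, and still so for the second after the job is handed in, with the robot touching nothing.
It also fails if it takes over 64 s, if anything falls off the work surface, if the arm or the gripper's body presses on something with over 40 N, if the wrist force passes 120 N, or if a joint passes its speed limit or range.

ROBOT

A 6-joint arm with a two-finger parallel gripper is mounted at the origin on a cart in front of the work surface, level with it; the furniture and walls round the work are solid. World frame = base frame: x ahead of the robot, y to its left, z up, the work surface at z = 0. Lengths are in m, angles in rad, forces in N, time in s.
With the tool pointing down it reaches from about 0.3 to 0.875 m from the base axis. Payload 6.4 kg.
Tool frame: the origin (TCP) lies between the finger pads; the fingertips stand ahead of it and the grasp point (between the pads) lies 8 mm behind it (tips_ahead is the z of the fingertips in the tool frame, in m); z points along the fingers, y is the line along which they close (so a half turn about z gives the same grasp; the last joint's range is limited). The gripper opens to 88 mm and grips with 3 to 60 N. Pads are 18 mm wide; open, the fingers measure 123 mm over their backs; the gripper's body (75 mm by 187 mm) begins 45 mm behind the grasp point.
Start: joints at [-1.373, 0.181, 1.607, -0, 1.354, -0.206], TCP at [0.226, -0.529, 0.25] pointing down, gripper open.
Joint ranges: [-2.99, 2.99], [-0.89, 2.07], [0.3, 2.58], [-1.14, 4.28], [0, 2.63], [-3.12, 3.12]. Speed limits (rad/s): [2.57, 2.57, 3.01, 3.14, 3.14, 3.14].

INTERFACE

Orientations are given as a 3x3 rotation matrix whose columns are the frame's x, y, z axes.
In Python, from cell import * gives the robot as it stands.
- The arm moves only by the tool jog_arm, never from a script. Its argument "increments" is a list of rows, each an object with "gripper": the opening, from -1 (shut) to 1 (fully open), so that 0 is half open; "translation": the shift along the tool's x, y, z each as a share of 30 cm, from -1 to 1, a list of three; "rotation": the turn, a rotation vector about the tool's x, y, z each as a share of 45 degrees, from -1 to 1, a list of three. A call has 1 to 8 rows; each row is the pose to reach, as a shift and turn from the pose commanded when the call began, along the tool's axes at that moment; what a row does not reach only later rows make up. A row lasts 1/10 s, in which the tool goes at most 50 mm and 8.59 degrees, less where a joint would pass 70% of its speed; a pose out of reach is approached as far as the arm can. A call with a number of a shift or a turn outside -1 to 1 is refused whole. A call with a gripper value outside its range is refused whole. The fingers move at their own pace and stop on an object; "squeeze" is the grip in N (left out, the last holds). Time passes only in rows, so rows that repeat a pose let the fingers close. It gives the time, the measured TCP pose, the force, the opening and the grip force at its end, in the units of the state.
- read_state(): the state, without advancing time (a new reading comes with each control period).
- grab_frame(name): name is "scene" or "side" or "wrist"; returns a dict with "frame" (384x512x3 uint8, red, green, blue), "depth" (384x512 float32, m along the optical axis (not along the pixel's ray), 0 where there is no reading), "fx", "fy", "cx", "cy" (pixels), "rvec" (rotation vector, rad) and "tvec" (3), from world to camera coordinates, as OpenCV has them; the wrist camera has in their place "tool_from_camera" (4x4, takes a point from camera to tool coordinates, whose origin is the TCP and whose axes are the flange's). Camera axes: x right, y down, z forward; pixel columns grow to the right and rows downward; lengths in m; the calibration is good to about 2 mm. A picture is of the moment at which its call begins: read the wrist's pose just before it.
- finish_job(): hands the job in; it is judged then, once.
The state is a dict: "time": time; "q": joint angles; "qd": joint speeds; "joint_efforts": joint torques, N m; "tcp_pos": TCP position; "tcp_rot": TCP orientation; "force": force on the tool from outside, world axes, zero at the start; "moment": the same for the moment, N m; "finger_gap": finger opening in m; "finger_force": force on a finger pad.
Only numpy, scipy, OpenCV 4.12 (cv2) and the standard library are available. Lean on these libraries where they do the work, as an engineer would, in place of code of your own. Each camera call takes 0.05 s, during which the arm holds its last target. There are 200 camera calls.

## Working session

There is one attempt and no reset: what is moved stays moved. The work goes in short steps, Python scripts to look and compute and a tool call to move; the robot and the scene stay as the last step left them, time stands still between calls to the robot, and variables do not carry over. Pictures are saved under pics/ and viewed, at most 10 in all, crops included, and the job is handed in when it is done.

Besides the shell and the picture viewer there is one more tool, called after "Request:" by a JSON object that holds its "op" and its "data". jog_arm: Moves the arm, as the interface text tells. Shift numbers are shares of 30 cm and turn numbers shares of 45 degrees, none past 1 either way. Its arguments: {"type":"object","properties":{"increments":{"type":"array"},"squeeze":{"type":"number"}},"required":["increments"]}

```bash
ls; mkdir -p pics; cat > h.py <<'E'
from cell import *
import numpy as np, cv2
def grab(n):
    s=read_state(); g=grab_frame(n)
    if 'rvec' in g:
        R=cv2.Rodrigues(np.array(g['rvec'],float))[0]; t=np.array(g['tvec'],float).reshape(3)
        g['R']=R.T; g['o']=-R.T@t
    else:
        T=np.array(g['tool_from_camera']); Rt=np.array(s['tcp_rot']); p=np.array(s['tcp_pos'])
        g['R']=Rt@T[:3,:3]; g['o']=p+Rt@T[:3,3]
    v,u=np.mgrid[:384,:512]
    d=g['depth']; c=np.stack([(u-g['cx'])/g['fx']*d,(v-g['cy'])/g['fy']*d,d],-1)
    g['P']=c@g['R'].T+g['o']; g['P'][d==0]=np.nan
    return g
def save(g,f): cv2.imwrite('pics/'+f,g['frame'][:,:,::-1])
E
python3 - <<'E'
from h import *
s=read_state(); print({k:np.round(v,3).tolist() for k,v in s.items()})
for n in ('scene','side','wrist'):
    g=grab(n); save(g,n+'0.png'); np.savez('/tmp/'+n,**{k:g[k] for k in('frame','P','depth','R','o')},K=[g['fx'],g['fy'],g['cx'],g['cy']]); print(n,np.round(g['o'],3),np.round(g['R'],2).tolist(),g['fx'])
a=cv2.imread('pics/scene0.png')
E
```

```text
pics
{'time': 0.0, 'q': [-1.373, 0.182, 1.608, -0.0, 1.354, -0.206], 'qd': [-0.002, 0.001, -0.0, -0.0, -0.0, -0.0], 'joint_efforts': [-0.003, -43.386, -34.185, 0.07, 0.038, -0.0], 'tcp_pos': [0.226, -0.528, 0.249], 'tcp_rot': [[0.92, 0.393, -0.0], [0.393, -0.92, 0.002], [0.0, -0.002, -1.0]], 'force': [-0.748, -0.379, 0.044], 'moment': [0.001, 0.07, 0.019], 'finger_force': 0.0, 'finger_gap': 0.088}
scene [-0.058  0.633  0.887] [[-0.61, -0.59, 0.53], [-0.8, 0.44, -0.42], [0.01, -0.68, -0.74]] 358.4978133243473
side [ 0.255 -1.088  0.729] [[0.97, -0.09, 0.2], [-0.22, -0.45, 0.87], [0.01, -0.89, -0.46]] 368.62221966675037
wrist [ 0.289 -0.501  0.384] [[0.39, -0.89, -0.24], [-0.92, -0.38, -0.1], [-0.0, 0.26, -0.96]] 306.92562424665476
```

View pics/scene0.png

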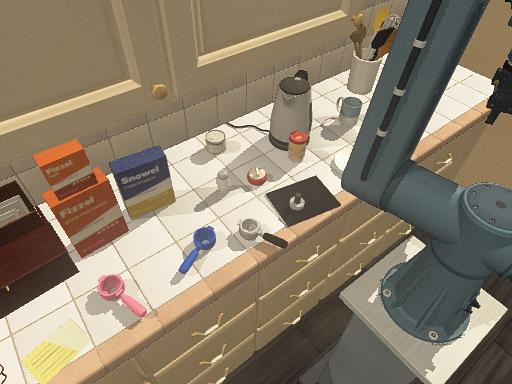

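View pics/side0.png

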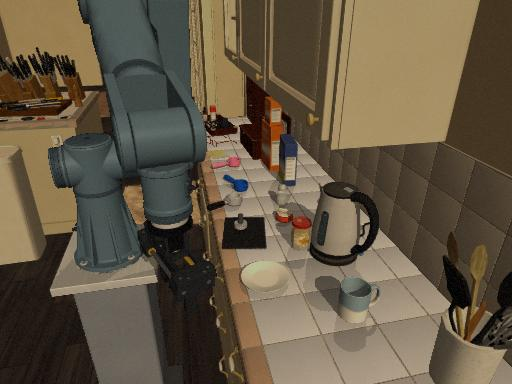

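The scene picture shows the steel portafilter at about (250,228), with its handle running to (286,241). The tamper is at (297,202) on the mat, the timer at (257,176), the jar at (298,145) and the salt at (223,180). In the side picture the saucer is at (265,277), the tamper at (240,222) and the portafilter at (232,199).

```bash
python3 - <<'E'
import numpy as np,cv2
S=np.load('/tmp/scene.npz');D=np.load('/tmp/side.npz')
for nm,Z,pts in(('scene',S,[(250,228),(250,222),(270,236),(284,241),(297,197),(297,204),(257,172),(298,136),(223,172),(270,187),(335,200)]),('side',D,[(265,277),(240,217),(240,225),(232,199),(215,206),(303,222),(283,215),(230,240)])):
    for u,v in pts: print(nm,(u,v),np.round(Z['P'][v,u],3),Z['frame'][v,u])
def stat(n,m,P):
    q=P[m]; q=q[~np.isnan(q[:,0])]
    if len(q): print(n,len(q),'min',np.round(q.min(0),3),'max',np.round(q.max(0),3),'mean',np.round(q.mean(0),3)); return q
v,u=np.mgrid[:384,:512]
for nm,Z,b in(('scene',S,(232,214,292,252)),('side',D,(203,188,246,212))):
    P=Z['P'];m=(u>b[0])&(u<b[2])&(v>b[1])&(v<b[3])
    for lo,hi in((.012,.06),(.03,.06),(.034,.045)): stat(nm+' pf %s'%lo,m&(P[...,2]>lo)&(P[...,2]<hi),P)
    dark=Z['frame'].max(-1)<70
    q=stat(nm+' handle',m&dark&(P[...,2]>.012),P)
for nm,Z,b in(('scene',S,(280,186,314,216)),('side',D,(228,206,252,238))):
    P=Z['P'];m=(u>b[0])&(u<b[2])&(v>b[1])&(v<b[3])
    for lo,hi in((.012,.09),(.035,.09),(.045,.09)): stat(nm+' tamper %s'%lo,m&(P[...,2]>lo)&(P[...,2]<hi),P)
P=D['P'];m=(u>235)&(u<295)&(v>255)&(v<298)
q=stat('saucer rim',m&(P[...,2]>.012)&(P[...,2]<.03),P)
A=np.c_[2*q[:,:2],np.ones(len(q))]; x=np.linalg.lstsq(A,(q[:,:2]**2).sum(1),rcond=None)[0]; print('circle',x[:2],np.sqrt(x[2]+x[0]**2+x[1]**2))
E
```

```text
scene (250, 228) [0.452 0.232 0.017] [170 163 145]
scene (250, 222) [0.469 0.219 0.019] [144 135 119]
scene (270, 236) [0.386 0.21  0.031] [71 62 53]
scene (284, 241) [0.35  0.187 0.028] [70 64 57]
scene (297, 197) [0.439 0.058 0.052] [80 74 66]
scene (297, 204) [0.434 0.059 0.025] [155 145 127]
scene (257, 172) [nan nan nan] [251 239 198]
scene (298, 136) [ 0.619 -0.104  0.1  ] [235 144  98]
scene (223, 172) [0.638 0.2   0.088] [173 160 139]
scene (270, 187) [ 0.56   0.065 -0.001] [245 241 225]
scene (335, 200) [ 0.382 -0.064  0.007] [63 58 52]
side (265, 277) [ 0.466 -0.244  0.004] [190 167 134]
side (240, 217) [0.441 0.039 0.051] [54 49 39]
side (240, 225) [0.439 0.033 0.021] [122 111  94]
side (232, 199) [0.439 0.215 0.033] [150 135 115]
side (215, 206) [0.367 0.187 0.024] [20 22 19]
side (303, 222) [ 0.624 -0.112  0.097] [132  40  28]
side (283, 215) [0.605 0.051 0.032] [179 161 118]
side (230, 240) [ 0.392 -0.033  0.007] [21 16 15]
scene pf 0.012 612 min [0.336 0.181 0.012] max [0.488 0.27  0.042] mean [0.421 0.227 0.027]
scene pf 0.03 247 min [0.341 0.186 0.03 ] max [0.488 0.2
[... 593 characters left out ...]
 180 min [0.419 0.027 0.012] max [0.466 0.077 0.058] mean [0.439 0.055 0.03 ]
scene tamper 0.035 47 min [0.433 0.041 0.036] max [0.453 0.062 0.058] mean [0.441 0.054 0.05 ]
scene tamper 0.045 35 min [0.433 0.041 0.046] max [0.453 0.062 0.058] mean [0.442 0.053 0.053]
side tamper 0.012 123 min [0.419 0.024 0.013] max [0.465 0.069 0.058] mean [0.441 0.042 0.03 ]
side tamper 0.035 37 min [0.434 0.035 0.035] max [0.45  0.061 0.058] mean [0.442 0.045 0.048]
side tamper 0.045 23 min [0.434 0.039 0.046] max [0.45  0.061 0.058] mean [0.442 0.046 0.053]
saucer rim 327 min [ 0.393 -0.322  0.012] max [ 0.535 -0.178  0.018] mean [ 0.464 -0.248  0.014]
circle [ 0.46444701 -0.24969866] 0.06691555161590723
```

Request:
{"op": "jog_arm", "data": {"increments": [{"gripper":1,"translation":[0.75,-0.9,0],"rotation":[0,0,0]},{"gripper":1,"translation":[0.75,-0.9,0],"rotation":[0,0,0]},{"gripper":1,"translation":[0.75,-0.9,0],"rotation":[0,0,0]},{"gripper":1,"translation":[0.75,-0.9,0],"rotation":[0,0,0]},{"gripper":1,"translation":[0.75,-0.9,0],"rotation":[0,0,0]},{"gripper":1,"translation":[0.75,-0.9,0],"rotation":[0,0,0]},{"gripper":1,"translation":[0.75,-0.9,0],"rotation":[0,0,0]},{"gripper":1,"translation":[0.75,-0.9,0],"rotation":[0,0,0]}]}}

```text
time: 0.95
tcp_pos: [0.3276, -0.1872, 0.2494]
tcp_rot: [[0.917, 0.399, 0.001], [0.399, -0.917, 0.002], [0.001, -0.001, -1.0]]
force: [-0.5, -0.6, -0.2]
finger_gap: 0.0884
finger_force: 0.0
```

Request:
{"op": "jog_arm", "data": {"increments": [{"gripper":1,"translation":[0.75,-0.9,0],"rotation":[0,0,0]},{"gripper":1,"translation":[0.75,-0.9,0],"rotation":[0,0,0]},{"gripper":1,"translation":[0.75,-0.9,0],"rotation":[0,0,0]},{"gripper":1,"translation":[0.75,-0.9,0],"rotation":[0,0,0]},{"gripper":1,"translation":[0.75,-0.9,0],"rotation":[0,0,0]},{"gripper":1,"translation":[0.75,-0.9,0],"rotation":[0,0,0]},{"gripper":1,"translation":[0.75,-0.9,0],"rotation":[0,0,0]},{"gripper":1,"translation":[0.75,-0.9,0],"rotation":[0,0,0]}]}}

```text
time: 1.75
tcp_pos: [0.4282, 0.149, 0.2495]
tcp_rot: [[0.917, 0.399, -0.0], [0.399, -0.917, 0.001], [0.001, -0.001, -1.0]]
force: [-0.7, -0.6, 0.3]
finger_gap: 0.0884
finger_force: 0.0
```

```bash
python3 - <<'E'
from h import *
import cell; print([x for x in dir(cell) if not x.startswith('_')], getattr(cell,'tips_ahead',None))
g=grab('wrist'); save(g,'w1.png'); np.savez('/tmp/w1',**{k:g[k] for k in('frame','P','depth','R','o')},K=[g['fx'],g['fy'],g['cx'],g['cy']])
print(sorted(g.keys()), np.array(g['tool_from_camera']).round(3).tolist())
P=g['P']; z=P[...,2]
def rep(n,m):
    q=P[m]; print(n,len(q),q.min(0).round(4),q.max(0).round(4),q.mean(0).round(4)); return q
near=lambda c,r: np.hypot(P[...,0]-c[0],P[...,1]-c[1])<r
def circ(q):
    x=np.linalg.lstsq(np.c_[2*q[:,:2],np.ones(len(q))],(q[:,:2]**2).sum(1),rcond=None)[0]; return x[:2].round(4),np.sqrt(x[2]+x[0]**2+x[1]**2).round(4)
q=rep('rim',near((.45,.235),.045)&(z>.035)&(z<.06)); print(circ(q), cv2.minEnclosingCircle((q[:,:2]*1000).astype(np.float32)))
dark=g['frame'].max(-1)<75
h=rep('handle',near((.38,.205),.06)&dark&(z>.015)&(z<.05)); 
vx=cv2.fitLine((h[:,:2]).astype(np.float32),cv2.DIST_HUBER,0,.001,.001).ravel(); print('line',vx,np.degrees(np.arctan2(vx[1],vx[0])))
t=rep('tamper top',near((.442,.053),.025)&(z>.045)&(z<.075)); print(cv2.minEnclosingCircle((t[:,:2]*1000).astype(np.float32)),np.median(t[:,2]))
c=rep('tamper collar',near((.442,.053),.035)&(z>.018)&(z<.035)); print(cv2.minEnclosingCircle((c[:,:2]*1000).astype(np.float32)),np.median(c[:,2]))
E
```

```text
['IKError', 'finish_job', 'grab_frame', 'read_state', 'tips_ahead'] 0.011
['P', 'R', 'cx', 'cy', 'depth', 'frame', 'fx', 'fy', 'o', 'tool_from_camera'] [[0.001, -0.964, -0.265, 0.069], [1.0, 0.001, 0.001, -0.001], [-0.001, -0.265, 0.964, -0.135], [0.0, 0.0, 0.0, 1.0]]
rim 1061 [0.4202 0.2078 0.035 ] [0.4845 0.2696 0.0413] [0.4527 0.2385 0.0379]
(array([0.4515, 0.2383]), np.float64(0.0271)) ((452.28912353515625, 236.99412536621094), 36.691253662109375)
handle 1055 [0.3375 0.1797 0.016 ] [0.4095 0.2237 0.0336] [0.3745 0.2016 0.0287]
line [0.9130156  0.4079246  0.37450784 0.20156482] 24.074528
tamper top 290 [0.4352 0.0423 0.045 ] [0.4547 0.062  0.0577] [0.4456 0.0536 0.0546]
((444.9971618652344, 52.308311462402344), 9.977212905883789) 0.05552414552961024
tamper collar 845 [0.4215 0.0278 0.0184] [0.4688 0.076  0.0347] [0.447  0.0566 0.023 ]
((444.8138427734375, 51.92692565917969), 24.265167236328125) 0.022720920861447336
```

View pics/w1.png

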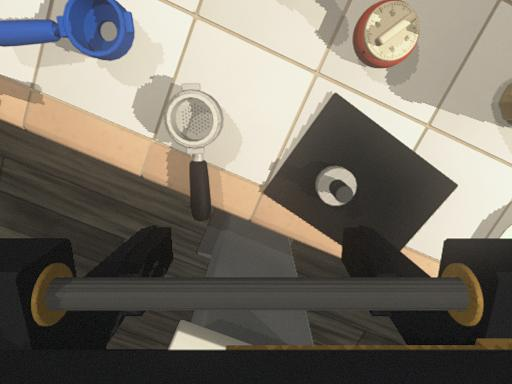

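The wrist picture shows the steel portafilter at (195,119) with its handle down to (200,218). The tamper is at (337,187), with the blue look-alike up left at (100,30), clear of the fingers. The measured sizes and heights match the given ones.

Request:
{"op": "jog_arm", "data": {"increments": [{"gripper":1,"translation":[0.19,-0.237,0.4],"rotation":[0,0,-0.012]},{"gripper":1,"translation":[0.19,-0.237,0.4],"rotation":[0,0,-0.012]},{"gripper":1,"translation":[0.19,-0.237,0.5],"rotation":[0,0,-0.012]},{"gripper":1,"translation":[0.19,-0.237,0.5],"rotation":[0,0,-0.012]},{"gripper":1,"translation":[0.19,-0.237,0.65],"rotation":[0,0,-0.012]},{"gripper":1,"translation":[0.19,-0.237,0.74],"rotation":[0,0,-0.012]},{"gripper":1,"translation":[0.19,-0.237,0.778],"rotation":[0,0,-0.012]},{"gripper":1,"translation":[0.19,-0.237,0.778],"rotation":[0,0,-0.012]}]}}

```text
time: 2.6
tcp_pos: [0.4514, 0.2308, 0.015]
tcp_rot: [[0.917, 0.4, -0.003], [0.4, -0.917, -0.001], [-0.003, -0.0, -1.0]]
force: [0.3, 0.4, 0.7]
finger_gap: 0.0882
finger_force: 0.0
```

Request:
{"op": "jog_arm", "data": {"increments": [{"gripper":-1,"translation":[0,0,0],"rotation":[0,0,0]},{"gripper":-1,"translation":[0,0,0],"rotation":[0,0,0]},{"gripper":-1,"translation":[0,0,0],"rotation":[0,0,0]},{"gripper":-1,"translation":[0,0,0],"rotation":[0,0,0]},{"gripper":-1,"translation":[0,0,0],"rotation":[0,0,0]},{"gripper":-1,"translation":[0,0,0],"rotation":[0,0,0]},{"gripper":-1,"translation":[0,0,0],"rotation":[0,0,0]}], "squeeze": 45}}

```text
time: 3.3
tcp_pos: [0.4532, 0.233, 0.0179]
tcp_rot: [[0.916, 0.402, 0.003], [0.402, -0.916, 0.001], [0.003, 0.0, -1.0]]
force: [-1.5, 1.4, 7.1]
finger_gap: 0.0635
finger_force: 45.0
```

Request:
{"op": "jog_arm", "data": {"increments": [{"gripper":-1,"translation":[0,0,-0.02],"rotation":[0,0,0]},{"gripper":-1,"translation":[0,0,-0.06],"rotation":[0,0,0]},{"gripper":-1,"translation":[0,0,-0.15],"rotation":[0,0,0]},{"gripper":-1,"translation":[0,0,-0.25],"rotation":[0,0,0]},{"gripper":-1,"translation":[0,0,-0.3],"rotation":[0,0,0]},{"gripper":-1,"translation":[0,0,-0.3],"rotation":[0,0,0]}]}}

```text
time: 3.9
tcp_pos: [0.4537, 0.2328, 0.1092]
tcp_rot: [[0.916, 0.402, 0.005], [0.402, -0.916, 0.001], [0.005, 0.001, -1.0]]
force: [-1.0, -0.4, -5.3]
finger_gap: 0.0634
finger_force: 45.0
```

```bash
cat >> h.py <<'E'
def near(P,c,r): return np.hypot(P[...,0]-c[0],P[...,1]-c[1])<r
def dump(g,n): np.savez('/tmp/'+n,**{k:g[k] for k in('frame','P','depth','R','o')},K=[g['fx'],g['fy'],g['cx'],g['cy']])
def avg(n=8):
    S=[]
    for i in range(n): S.append(read_state())
    return S
E
python3 - <<'E'
from h import *
for i in range(3):
    s=read_state();print(s['time'],np.round(s['tcp_pos'],4),np.round(s['force'],2),np.round(s['moment'],3))
g=grab('wrist');dump(g,'w2'); a=g['frame'][:,:,::-1]
T=np.array(g['tool_from_camera']); v,u=np.mgrid[:384,:512]; d=g['depth']
c=np.stack([(u-g['cx'])/g['fx']*d,(v-g['cy'])/g['fy']*d,d],-1); Q=c@T[:3,:3].T+T[:3,3]
np.save('/tmp/Q',Q)
m=(abs(Q[...,1])<.04)&(abs(Q[...,0])<.06)&(abs(Q[...,2])<.05)&(d>0); q=Q[m]; print(len(q),q.min(0),q.max(0)); print(np.histogram(q[:,2],np.arange(-.05,.05,.005)))
cv2.imwrite('pics/w2.png',a)
s=grab('side'); cv2.imwrite('pics/s2.png',s['frame'][150:260,170:290,::-1])
E
```

```text
3.9 [0.4537 0.2328 0.1092] [-0.96 -0.39 -5.25] [ 0.003 -0.053  0.011]
3.9 [0.4537 0.2328 0.1092] [-0.96 -0.39 -5.25] [ 0.003 -0.053  0.011]
3.9 [0.4537 0.2328 0.1092] [-0.96 -0.39 -5.25] [ 0.003 -0.053  0.011]
16591 [-0.03794885 -0.03999889 -0.04998988] [0.03832446 0.03998406 0.01258481]
(array([ 365,  246,  177,  697,  295, 3456, 4448, 1292,  534,  870, 3926,
        224,   61,    0,    0,    0,    0,    0,    0]), array([-5.00000000e-02, -4.50000000e-02, -4.00000000e-02, -3.50000000e-02,
       -3.00000000e-02, -2.50000000e-02, -2.00000000e-02, -1.50000000e-02,
       -1.00000000e-02, -5.00000000e-03, -2.77555756e-17,  5.00000000e-03,
        1.00000000e-02,  1.50000000e-02,  2.00000000e-02,  2.50000000e-02,
        3.00000000e-02,  3.50000000e-02,  4.00000000e-02,  4.50000000e-02]))
```

View pics/w2.png

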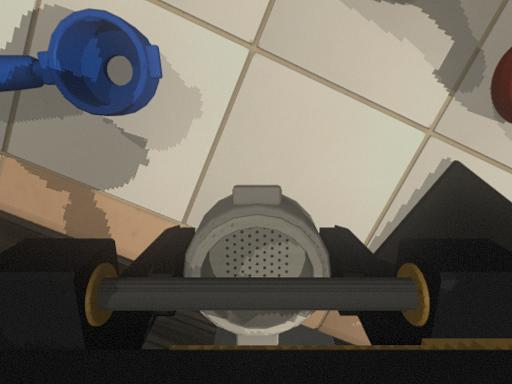

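The wrist picture shows the portafilter held between the fingers at about (257,265). Its front lug is at (257,194) and the rear lug at (257,338), so it sits upright and in line with the tool.

```bash
python3 - <<'E'
import numpy as np
from scipy.optimize import least_squares
Q=np.load('/tmp/Q.npy'); g=np.load('/tmp/w2.npz'); d=g['depth']
r=np.hypot(Q[...,0],Q[...,1])
m=(r<.036)&(Q[...,2]<-.017)&(Q[...,2]>-.03)&(d>0)
q=Q[m]; print(len(q),q.min(0),q.max(0))
# angular profile of outer edge of basket rim (top ring)
ring=q[q[:,2]<-.0205]
f=lambda p:p[0]+p[1]*ring[:,0]+p[2]*ring[:,1]-ring[:,2]
p=least_squares(f,[-.023,0,0],loss='soft_l1',f_scale=.0005).x; print('plane',p,'tilt deg x,y',np.degrees(p[1:]))
res=f(p); rr=ring[abs(res)<.0012]
print(len(rr),rr.min(0),rr.max(0))
# outer edge per angle
for c in [(0,0)]:
    a=np.arctan2(rr[:,1],rr[:,0]); R=np.hypot(rr[:,0],rr[:,1]); b=np.round(np.degrees(a)/15).astype(int)
    E=[]
    for k in range(-12,12):
        s=R[b==k]
        if len(s)>8:
            e=np.percentile(s,97); i=np.percentile(s,3); E.append((np.radians(k*15),e)); print(k*15,len(s),e.round(4),i.round(4))
E=np.array(E); pts=np.c_[E[:,1]*np.cos(E[:,0]),E[:,1]*np.sin(E[:,0])]
print(least_squares(lambda p:np.hypot(*(pts-p[:2]).T)-p[2],[0,0,.0285],loss='soft_l1',f_scale=.0005).x)
# lugs: extent in x near y=0
l=Q[(abs(Q[...,1])<.006)&(abs(Q[...,0])<.06)&(Q[...,2]>-.03)&(Q[...,2]<.0)&(d>0)]
print('lug x',l[:,0].min(),l[:,0].max())
b=Q[(r<.02)&(Q[...,2]>-.012)&(Q[...,2]<.005)&(d>0)&(Q[...,0]>-.012)]
A=np.c_[np.ones(len(b)),b[:,:2]]; print('bottom plane',np.linalg.lstsq(A,b[:,2],rcond=None)[0],np.median(b[:,2]))
E
```

```text
5719 [-0.03512492 -0.03459388 -0.02998681] [ 0.03547789  0.03459733 -0.01700247]
plane [-0.02129301 -0.00144557 -0.00194018] tilt deg x,y [-0.08282521 -0.11116399]
2730 [-0.02780046 -0.03444662 -0.02254018] [ 0.02831984  0.03455936 -0.02050063]
-180 54 0.0276 0.0236
-165 127 0.0281 0.0233
-150 132 0.0282 0.0237
-135 128 0.0286 0.024
-120 28 0.0285 0.0253
-90 57 0.034 0.0243
-75 161 0.0351 0.0242
-60 145 0.0285 0.0241
-45 146 0.0282 0.0239
-30 155 0.0281 0.0239
-15 167 0.0282 0.0236
0 166 0.0279 0.0234
15 149 0.0276 0.0231
30 149 0.0273 0.0229
45 149 0.0272 0.0228
60 149 0.0271 0.0227
75 162 0.0352 0.0226
90 57 0.0325 0.0227
120 12 0.027 0.025
135 125 0.0274 0.023
150 128 0.0277 0.0228
165 126 0.0278 0.0231
[-2.00984158e-05 -7.91163165e-04  2.79688095e-02]
lug x -0.03794884835544379 0.03832446289585124
bottom plane [ 0.00074262  0.00190486 -0.00125943] 0.0007387698063493209
```

Request:
{"op": "jog_arm", "data": {"increments": [{"gripper":-1,"translation":[-0.1,0.1,0],"rotation":[0,0,0]},{"gripper":-1,"translation":[-0.22,0.21,0],"rotation":[0,0,0]},{"gripper":-1,"translation":[-0.34,0.33,0],"rotation":[0,0,0]},{"gripper":-1,"translation":[-0.46,0.45,0],"rotation":[0,0,0]},{"gripper":-1,"translation":[-0.53,0.52,0],"rotation":[0,0,0]},{"gripper":-1,"translation":[-0.55,0.54,0],"rotation":[0,0,0]},{"gripper":-1,"translation":[-0.55,0.54,0],"rotation":[0,0,0]},{"gripper":-1,"translation":[-0.55,0.54,0],"rotation":[0,0,0]}]}}

```text
time: 4.8
tcp_pos: [0.3659, 0.0183, 0.1059]
tcp_rot: [[0.916, 0.401, -0.001], [0.401, -0.916, 0.001], [-0.0, -0.001, -1.0]]
force: [-0.2, 0.4, -5.6]
finger_gap: 0.0634
finger_force: 45.0
```

```bash
cat >> h.py <<'E'
def tool(g):
    T=np.array(g['tool_from_camera']); v,u=np.mgrid[:384,:512]; d=g['depth']
    c=np.stack([(u-g['cx'])/g['fx']*d,(v-g['cy'])/g['fy']*d,d],-1); Q=c@T[:3,:3].T+T[:3,3]; Q[d==0]=np.nan; return Q
def pix(g,q):
    T=np.linalg.inv(np.array(g['tool_from_camera'])); c=T[:3,:3]@np.asarray(q)+T[:3,3]; return np.array([g['fx']*c[0]/c[2]+g['cx'],g['fy']*c[1]/c[2]+g['cy']])
E
python3 - <<'E'
from h import *
from scipy.optimize import least_squares
s=read_state();print(s['time'],np.round(s['tcp_pos'],4),np.round(s['force'],2),np.round(s['moment'],3),np.round(s['tcp_rot'],4).tolist())
g=grab('wrist');dump(g,'w3');Q=tool(g);np.save('/tmp/Q3',Q);z=Q[...,2]
zt=float(s['tcp_pos'][2])
m=(Q[...,0]>.04)&(Q[...,0]<.16)&(abs(Q[...,1])<.06)
for n,lo,hi in(('top',.046,.066),('collar',.018,.035)):
    k=m&(zt-z>lo)&(zt-z<hi); q=Q[k]; 
    if len(q)<10: print(n,len(q)); continue
    print(n,len(q),'median h',np.median(zt-q[:,2]).round(4)); print(cv2.minEnclosingCircle((q[:,:2]*1000).astype(np.float32)))
    h=cv2.convexHull((q[:,:2]*1000).astype(np.float32)).reshape(-1,2)
    r={'top':10,'collar':24}[n]
    print(least_squares(lambda p:np.hypot(*(h-p).T)-r,h.mean(0),loss='soft_l1',f_scale=.4).x)
    q=q[q[:,2]<np.percentile(q[:,2],60)]; print('upper only',cv2.minEnclosingCircle((q[:,:2]*1000).astype(np.float32)))
a=g['frame'][:,:,::-1]
u,v=pix(g,(.085,0,zt-.056)); print(u,v)
u,v=int(u),int(v); c=a[max(0,v-70):v+70,max(0,u-90):u+90]; cv2.imwrite('pics/w3.png',cv2.resize(c,None,fx=4,fy=4,interpolation=cv2.INTER_NEAREST)); print('crop origin',max(0,u-90),max(0,v-70))
E
```

```text
4.8 [0.3659 0.0183 0.1059] [-0.17  0.38 -5.61] [ 0.011 -0.038 -0.061] [[0.9161, 0.4011, -0.0007], [0.4011, -0.9161, 0.0007], [-0.0004, -0.0009, -1.0]]
top 1004 median h 0.0558
((85.4294662475586, 0.8943051099777222), 9.977056503295898)
[85.4141536   0.78461876]
upper only ((85.32018280029297, 0.8920736908912659), 9.870494842529297)
collar 3116 median h 0.0228
((85.5914077758789, 0.8805310130119324), 23.972423553466797)
[85.45918311  0.99841179]
upper only ((85.33265686035156, 0.8965792655944824), 23.69981575012207)
257.9794152437116 77.67670107218429
crop origin 167 7
```

View pics/w3.png

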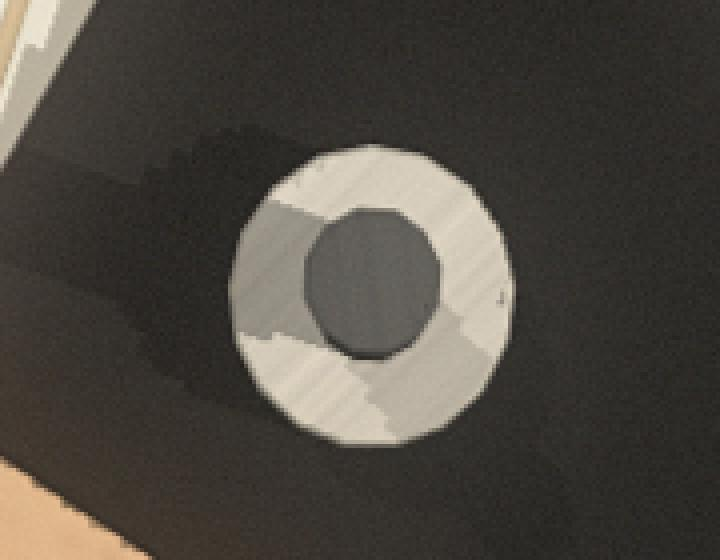

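The crop shows the tamper's handle end (centre near crop (372,282)) and round collar; the offset is about 85.4 mm ahead and 0.9 mm to +y in tool axes.

```bash
python3 - <<'E'
import numpy as np,cv2
Q=np.load('/tmp/Q.npy');Q3=np.load('/tmp/Q3.npy')
for q in(Q,Q3):
    for lo,hi in((.0335,.0385),(-.0385,-.0335)):
        m=(q[...,0]>lo)&(q[...,0]<hi)&(q[...,2]<0)&(q[...,2]>-.03)&(abs(q[...,1])<.02); l=q[m]
        print('lug',len(l),l.min(0).round(4),l.max(0).round(4)) if len(l) else 0
    # bore/outer ring: points at mouth level, outside the basket rim
    m=(q[...,2]<-.012)&(q[...,2]>-.0203)&(np.hypot(q[...,0],q[...,1])<.034)&(np.hypot(q[...,0],q[...,1])>.027); l=q[m]
    h=cv2.convexHull((l[:,:2]*1000).astype(np.float32)).reshape(-1,2)
    print(len(l),cv2.minEnclosingCircle(h),l[:,1].min(),l[:,1].max(),l[:,0].min(),l[:,0].max())
    # holes/perforated bottom extents at y
    m=(q[...,2]>-.004)&(q[...,2]<.006)&(np.hypot(q[...,0],q[...,1])<.03); l=q[m]; k=l[(abs(l[:,0]-.005)<.008)]; print('bottom y',k[:,1].min(),k[:,1].max())
E
```

```text
lug 639 [ 0.0335 -0.0108 -0.0175] [ 0.0383  0.0087 -0.0111]
lug 319 [-0.0379 -0.0104 -0.017 ] [-0.0335  0.0088 -0.0141]
3174 ((0.0020243118051439524, 0.0021420542616397142), 33.99308776855469) -0.033987244034206276 0.032715381637107875 -0.03395481629042006 0.03397431214854623
bottom y -0.024416224649682586 0.02260869623077645
lug 637 [ 0.0335 -0.0108 -0.0172] [ 0.0384  0.0088 -0.0109]
lug 313 [-0.0385 -0.0103 -0.0171] [-0.0335  0.0088 -0.0141]
3150 ((-0.011547143571078777, -0.017104269936680794), 33.9908332824707) -0.03396901672071152 0.03266978786734589 -0.033922192675582205 0.03388860080798527
bottom y -0.024212615294276388 0.022665922156532223
```

Request:
{"op": "jog_arm", "data": {"increments": [{"gripper":-1,"translation":[0.08,0.002,0],"rotation":[0,0,0]},{"gripper":-1,"translation":[0.18,0.004,0],"rotation":[0,0,0]},{"gripper":-1,"translation":[0.26,0.006,0],"rotation":[0,0,0]},{"gripper":-1,"translation":[0.2843,0.006,0.02],"rotation":[0,0,0]},{"gripper":-1,"translation":[0.2843,0.006,0.05],"rotation":[0,0,0]},{"gripper":-1,"translation":[0.2843,0.006,0.075],"rotation":[0,0,0]},{"gripper":-1,"translation":[0.2843,0.006,0.08],"rotation":[0,0,0]},{"gripper":-1,"translation":[0.2843,0.006,0.08],"rotation":[0,0,0]}]}}

```text
time: 5.65
tcp_pos: [0.4435, 0.0503, 0.0815]
tcp_rot: [[0.916, 0.401, -0.002], [0.401, -0.916, 0.0], [-0.002, -0.001, -1.0]]
force: [-0.0, 0.7, -5.1]
finger_gap: 0.0635
finger_force: 45.0
```

```bash
python3 - <<'E'
from h import *
s=read_state();print(s['time'],np.round(s['tcp_pos'],4),np.round(s['force'],2),np.round(s['moment'],3))
g=grab('side')
P=g['P'];z=P[...,2]
save(g,'side4.png')
c=g['frame'][190:240,200:280,::-1]; cv2.imwrite('pics/side4c.png',cv2.resize(c,None,fx=8,fy=8,interpolation=cv2.INTER_CUBIC))
E
```

```text
5.65 [0.4435 0.0503 0.0815] [-0.04  0.68 -5.07] [ 0.009 -0.015  0.022]
```

View pics/side4c.png

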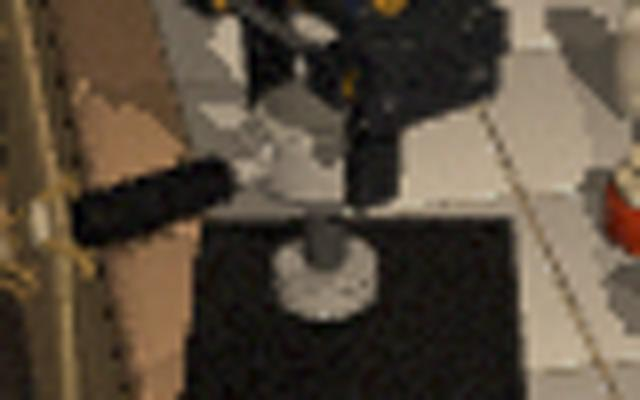

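The side crop shows the portafilter centred just above the tamper's upright handle (crop (322,235)), level.

Request:
{"op": "jog_arm", "data": {"increments": [{"gripper":-1,"translation":[0,0,0.01],"rotation":[0,0,0]},{"gripper":-1,"translation":[0,0,0.014],"rotation":[0,0,0]},{"gripper":-1,"translation":[0,0,0.017],"rotation":[0,0,0]},{"gripper":-1,"translation":[0,0,0.019],"rotation":[0,0,0]},{"gripper":-1,"translation":[0,0,0.02],"rotation":[0,0,0]},{"gripper":-1,"translation":[0,0,0.02],"rotation":[0,0,0]}]}}

```text
time: 6.3
tcp_pos: [0.4448, 0.0504, 0.0763]
tcp_rot: [[0.916, 0.402, -0.0], [0.402, -0.916, 0.0], [-0.0, -0.0, -1.0]]
force: [0.1, 0.1, -5.0]
finger_gap: 0.0639
finger_force: 45.0
```

Request:
{"op": "jog_arm", "data": {"increments": [{"gripper":-1,"translation":[0,0,0.0015],"rotation":[0,0,0]},{"gripper":-1,"translation":[0,0,0.003],"rotation":[0,0,0]},{"gripper":-1,"translation":[0,0,0.004],"rotation":[0,0,0]},{"gripper":-1,"translation":[0,0,0.005],"rotation":[0,0,0]},{"gripper":-1,"translation":[0,0,0.005],"rotation":[0,0,0]}]}}

```text
time: 6.8
tcp_pos: [0.4448, 0.0504, 0.0748]
tcp_rot: [[0.916, 0.402, -0.0], [0.402, -0.916, 0.0], [-0.0, -0.0, -1.0]]
force: [-0.7, 0.4, -4.5]
finger_gap: 0.0635
finger_force: 45.0
```

Request:
{"op": "jog_arm", "data": {"increments": [{"gripper":-1,"translation":[0,0,0.001],"rotation":[0,0,0]},{"gripper":-1,"translation":[0,0,0.002],"rotation":[0,0,0]},{"gripper":-1,"translation":[0,0,0.003],"rotation":[0,0,0]},{"gripper":-1,"translation":[0,0,0.003],"rotation":[0,0,0]}]}}

```text
time: 7.2
tcp_pos: [0.4448, 0.0504, 0.0739]
tcp_rot: [[0.916, 0.402, -0.0], [0.402, -0.916, 0.0], [-0.0, -0.0, -1.0]]
force: [0.5, 0.0, -5.7]
finger_gap: 0.0638
finger_force: 45.0
```

Request:
{"op": "jog_arm", "data": {"increments": [{"gripper":-1,"translation":[0,0,0.001],"rotation":[0,0,0]},{"gripper":-1,"translation":[0,0,0.002],"rotation":[0,0,0]},{"gripper":-1,"translation":[0,0,0.003],"rotation":[0,0,0]},{"gripper":-1,"translation":[0,0,0.003],"rotation":[0,0,0]}]}}

```text
time: 7.6
tcp_pos: [0.4449, 0.0504, 0.073]
tcp_rot: [[0.916, 0.402, 0.0], [0.402, -0.916, 0.0], [0.0, -0.0, -1.0]]
force: [-0.0, 0.1, -5.4]
finger_gap: 0.0636
finger_force: 45.0
```

Request:
{"op": "jog_arm", "data": {"increments": [{"gripper":-1,"translation":[0,0,0.001],"rotation":[0,0,0]},{"gripper":-1,"translation":[0,0,0.002],"rotation":[0,0,0]},{"gripper":-1,"translation":[0,0,0.003],"rotation":[0,0,0]},{"gripper":-1,"translation":[0,0,0.003],"rotation":[0,0,0]}]}}

```text
time: 8.0
tcp_pos: [0.4448, 0.0504, 0.0721]
tcp_rot: [[0.916, 0.402, -0.0], [0.402, -0.916, 0.0], [0.0, -0.0, -1.0]]
force: [-0.3, 1.6, -5.2]
finger_gap: 0.0639
finger_force: 45.0
```

```bash
python3 - <<'E'
from h import *
s=read_state();print(s['time'],np.round(s['tcp_pos'],4),np.round(s['force'],2),np.round(s['moment'],3))
E
```

```text
8.0 [0.4448 0.0504 0.0721] [-0.3   1.59 -5.16] [ 0.17  -0.081  0.021]
```

Request:
{"op": "jog_arm", "data": {"increments": [{"gripper":-1,"translation":[0,0,0.001],"rotation":[0,0,0]},{"gripper":-1,"translation":[0,0,0.002],"rotation":[0,0,0]},{"gripper":-1,"translation":[0,0,0.002],"rotation":[0,0,0]}]}}

```text
time: 8.3
tcp_pos: [0.4449, 0.0504, 0.0715]
tcp_rot: [[0.916, 0.402, 0.0], [0.402, -0.916, 0.0], [0.0, 0.0, -1.0]]
force: [0.9, 0.7, -4.7]
finger_gap: 0.0635
finger_force: 45.0
```

```bash
python3 - <<'E'
from h import *
s=read_state();print(s['time'],np.round(s['tcp_pos'],4),np.round(s['force'],2),np.round(s['moment'],3))
E
```

```text
8.3 [0.4449 0.0504 0.0715] [ 0.87  0.66 -4.74] [ 0.137 -0.078  0.02 ]
```

Request:
{"op": "jog_arm", "data": {"increments": [{"gripper":-1,"translation":[0,0,0.001],"rotation":[0,0,0]},{"gripper":-1,"translation":[0,0,0.002],"rotation":[0,0,0]},{"gripper":-1,"translation":[0,0,0.003],"rotation":[0,0,0]},{"gripper":-1,"translation":[0,0,0.003],"rotation":[0,0,0]}]}}

```text
time: 8.7
tcp_pos: [0.4448, 0.0504, 0.0706]
tcp_rot: [[0.916, 0.402, 0.0], [0.402, -0.916, 0.0], [0.0, -0.0, -1.0]]
force: [0.2, 0.7, -5.9]
finger_gap: 0.0634
finger_force: 45.0
```

```bash
python3 - <<'E'
from h import *
s=read_state();print(s['time'],np.round(s['tcp_pos'],4),np.round(s['force'],2),np.round(s['moment'],3))
E
```

```text
8.7 [0.4448 0.0504 0.0706] [ 0.21  0.71 -5.92] [ 0.169 -0.129  0.043]
```

Request:
{"op": "jog_arm", "data": {"increments": [{"gripper":-1,"translation":[0,0,0.001],"rotation":[0,0,0]},{"gripper":-1,"translation":[0,0,0.002],"rotation":[0,0,0]},{"gripper":-1,"translation":[0,0,0.003],"rotation":[0,0,0]},{"gripper":-1,"translation":[0,0,0.004],"rotation":[0,0,0]},{"gripper":-1,"translation":[0,0,0.004],"rotation":[0,0,0]}]}}

```text
time: 9.2
tcp_pos: [0.4448, 0.0504, 0.0694]
tcp_rot: [[0.916, 0.402, 0.0], [0.402, -0.916, 0.0], [0.0, -0.0, -1.0]]
force: [1.5, 0.9, -4.7]
finger_gap: 0.0633
finger_force: 45.0
```

```bash
python3 - <<'E'
from h import *
s=read_state();print(s['time'],np.round(s['tcp_pos'],4),np.round(s['force'],2),np.round(s['moment'],3))
E
```

```text
9.2 [0.4448 0.0504 0.0694] [ 1.51  0.85 -4.66] [ 0.197 -0.091 -0.041]
```

Request:
{"op": "jog_arm", "data": {"increments": [{"gripper":-1,"translation":[0.0008,-0.0007,0.001],"rotation":[0,0,0]},{"gripper":-1,"translation":[0.0008,-0.0007,0.003],"rotation":[0,0,0]},{"gripper":-1,"translation":[0.0008,-0.0007,0.005],"rotation":[0,0,0]},{"gripper":-1,"translation":[0.0008,-0.0007,0.007],"rotation":[0,0,0]},{"gripper":-1,"translation":[0.0008,-0.0007,0.009],"rotation":[0,0,0]},{"gripper":-1,"translation":[0.0008,-0.0007,0.01],"rotation":[0,0,0]},{"gripper":-1,"translation":[0.0008,-0.0007,0.01],"rotation":[0,0,0]}]}}

```text
time: 9.9
tcp_pos: [0.4449, 0.0507, 0.0664]
tcp_rot: [[0.916, 0.402, -0.0], [0.402, -0.916, 0.0], [-0.0, -0.0, -1.0]]
force: [0.0, -0.8, -5.5]
finger_gap: 0.0636
finger_force: 45.0
```

```bash
python3 - <<'E'
from h import *
s=read_state();print(s['time'],np.round(s['tcp_pos'],4),np.round(s['force'],2),np.round(s['moment'],3))
E
```

```text
9.9 [0.4449 0.0507 0.0664] [ 0.01 -0.81 -5.51] [ 0.078 -0.051 -0.008]
```

Request:
{"op": "jog_arm", "data": {"increments": [{"gripper":-1,"translation":[0.0003,-0.0003,0.003],"rotation":[0,0,0]},{"gripper":-1,"translation":[0.0003,-0.0003,0.007],"rotation":[0,0,0]},{"gripper":-1,"translation":[0.0003,-0.0003,0.011],"rotation":[0,0,0]},{"gripper":-1,"translation":[0.0003,-0.0003,0.015],"rotation":[0,0,0]},{"gripper":-1,"translation":[0.0003,-0.0003,0.019],"rotation":[0,0,0]},{"gripper":-1,"translation":[0.0003,-0.0003,0.022],"rotation":[0,0,0]},{"gripper":-1,"translation":[0.0003,-0.0003,0.024],"rotation":[0,0,0]},{"gripper":-1,"translation":[0.0003,-0.0003,0.024],"rotation":[0,0,0]}]}}

```text
time: 10.7
tcp_pos: [0.4449, 0.0508, 0.0591]
tcp_rot: [[0.916, 0.402, -0.0], [0.402, -0.916, 0.0], [-0.0, -0.0, -1.0]]
force: [0.0, 0.4, -5.6]
finger_gap: 0.0635
finger_force: 45.0
```

```bash
python3 - <<'E'
from h import *
s=read_state();print(s['time'],np.round(s['tcp_pos'],4),np.round(s['force'],2),np.round(s['moment'],3))
E
```

```text
10.7 [0.4449 0.0508 0.0591] [ 0.05  0.36 -5.56] [ 0.032 -0.058 -0.02 ]
```

Request:
{"op": "jog_arm", "data": {"increments": [{"gripper":-1,"translation":[0,0,0.002],"rotation":[0,0,0]},{"gripper":-1,"translation":[0,0,0.004],"rotation":[0,0,0]},{"gripper":-1,"translation":[0,0,0.006],"rotation":[0,0,0]},{"gripper":-1,"translation":[0,0,0.008],"rotation":[0,0,0]},{"gripper":-1,"translation":[0,0,0.01],"rotation":[0,0,0]},{"gripper":-1,"translation":[0,0,0.012],"rotation":[0,0,0]},{"gripper":-1,"translation":[0,0,0.013],"rotation":[0,0,0]},{"gripper":-1,"translation":[0,0,0.013],"rotation":[0,0,0]}]}}

```text
time: 11.5
tcp_pos: [0.4455, 0.0507, 0.0555]
tcp_rot: [[0.916, 0.402, 0.001], [0.402, -0.916, -0.0], [0.001, 0.001, -1.0]]
force: [-0.2, -0.2, 2.8]
finger_gap: 0.0636
finger_force: 45.0
```

```bash
python3 - <<'E'
from h import *
s=read_state();print(s['time'],np.round(s['tcp_pos'],4),np.round(s['force'],2),np.round(s['moment'],3))
E
```

```text
11.5 [0.4455 0.0507 0.0555] [-0.17 -0.24  2.79] [ 0.015 -0.016 -0.006]
```

Request:
{"op": "jog_arm", "data": {"increments": [{"gripper":-1,"translation":[0,0,0.0025],"rotation":[0,0,0]},{"gripper":-1,"translation":[0,0,0.005],"rotation":[0,0,0]},{"gripper":-1,"translation":[0,0,0.0075],"rotation":[0,0,0]},{"gripper":-1,"translation":[0,0,0.01],"rotation":[0,0,0]},{"gripper":-1,"translation":[0,0,0.0125],"rotation":[0,0,0]},{"gripper":-1,"translation":[0,0,0.015],"rotation":[0,0,0]},{"gripper":-1,"translation":[0,0,0.0165],"rotation":[0,0,0]},{"gripper":-1,"translation":[0,0,0.0165],"rotation":[0,0,0]}]}}

```text
time: 12.3
tcp_pos: [0.4451, 0.0508, 0.0502]
tcp_rot: [[0.916, 0.402, 0.0], [0.402, -0.916, -0.0], [0.0, 0.0, -1.0]]
force: [1.0, -0.6, 0.6]
finger_gap: 0.0636
finger_force: 45.0
```

```bash
python3 - <<'E'
from h import *
s=read_state();print(s['time'],np.round(s['tcp_pos'],4),np.round(s['force'],2),np.round(s['moment'],3))
E
```

```text
12.3 [0.4451 0.0508 0.0502] [ 0.99 -0.59  0.6 ] [-0.021 -0.286  0.052]
```

Request:
{"op": "jog_arm", "data": {"increments": [{"gripper":-1,"translation":[0.0009,0.0004,0.0025],"rotation":[0,0,0]},{"gripper":-1,"translation":[0.0009,0.0004,0.005],"rotation":[0,0,0]},{"gripper":-1,"translation":[0.0009,0.0004,0.0075],"rotation":[0,0,0]},{"gripper":-1,"translation":[0.0009,0.0004,0.01],"rotation":[0,0,0]},{"gripper":-1,"translation":[0.0009,0.0004,0.0125],"rotation":[0,0,0]},{"gripper":-1,"translation":[0.0009,0.0004,0.0125],"rotation":[0,0,0]}]}}

```text
time: 12.9
tcp_pos: [0.4451, 0.0508, 0.0464]
tcp_rot: [[0.916, 0.402, -0.0], [0.402, -0.916, 0.0], [-0.0, -0.0, -1.0]]
force: [0.7, 0.4, 0.2]
finger_gap: 0.0637
finger_force: 45.0
```

```bash
python3 - <<'E'
from h import *
s=read_state();print(s['time'],np.round(s['tcp_pos'],4),np.round(s['force'],2),np.round(s['moment'],3))
E
```

```text
12.9 [0.4451 0.0508 0.0464] [0.69 0.4  0.17] [ 0.004 -0.152  0.009]
```

Request:
{"op": "jog_arm", "data": {"increments": [{"gripper":-1,"translation":[0.0004,0.0002,0.0025],"rotation":[0,0,0]},{"gripper":-1,"translation":[0.0004,0.0002,0.005],"rotation":[0,0,0]},{"gripper":-1,"translation":[0.0004,0.0002,0.0075],"rotation":[0,0,0]},{"gripper":-1,"translation":[0.0004,0.0002,0.01],"rotation":[0,0,0]},{"gripper":-1,"translation":[0.0004,0.0002,0.0125],"rotation":[0,0,0]},{"gripper":-1,"translation":[0.0004,0.0002,0.0135],"rotation":[0,0,0]},{"gripper":-1,"translation":[0.0004,0.0002,0.0135],"rotation":[0,0,0]}]}}

```text
time: 13.6
tcp_pos: [0.4454, 0.0508, 0.0424]
tcp_rot: [[0.916, 0.402, -0.0], [0.402, -0.916, 0.0], [-0.0, -0.0, -1.0]]
force: [-0.5, -0.1, 0.3]
finger_gap: 0.0638
finger_force: 45.0
```

```bash
python3 - <<'E'
from h import *
s=read_state();print(s['time'],np.round(s['tcp_pos'],4),np.round(s['force'],2),np.round(s['moment'],3))
E
```

```text
13.6 [0.4454 0.0508 0.0424] [-0.47 -0.05  0.31] [-0.01  -0.023 -0.006]
```

Request:
{"op": "jog_arm", "data": {"increments": [{"gripper":-1,"translation":[0,0,0.001],"rotation":[0,0,0]},{"gripper":-1,"translation":[0,0,0.002],"rotation":[0,0,0]},{"gripper":-1,"translation":[0,0,0.003],"rotation":[0,0,0]},{"gripper":-1,"translation":[0,0,0.004],"rotation":[0,0,0]},{"gripper":-1,"translation":[0,0,0.004],"rotation":[0,0,0]}]}}

```text
time: 14.1
tcp_pos: [0.445, 0.0508, 0.041]
tcp_rot: [[0.916, 0.402, -0.001], [0.402, -0.916, 0.0], [-0.001, -0.001, -1.0]]
force: [0.2, 0.3, -3.4]
finger_gap: 0.0635
finger_force: 45.0
```

Request:
{"op": "jog_arm", "data": {"increments": [{"gripper":-1,"translation":[0,0,0.001],"rotation":[0,0,0]},{"gripper":-1,"translation":[0,0,0.002],"rotation":[0,0,0]},{"gripper":-1,"translation":[0,0,0.003],"rotation":[0,0,0]},{"gripper":-1,"translation":[0,0,0.003],"rotation":[0,0,0]}]}}

```text
time: 14.5
tcp_pos: [0.445, 0.0509, 0.0409]
tcp_rot: [[0.916, 0.402, -0.001], [0.402, -0.916, 0.0], [-0.001, -0.001, -1.0]]
force: [-6.0, 0.1, 9.0]
finger_gap: 0.0639
finger_force: 45.0
```

```bash
python3 - <<'E'
from h import *
s=read_state();print(s['time'],np.round(s['tcp_pos'],4),np.round(s['force'],2),np.round(s['moment'],3),np.round(s['tcp_rot'],4).tolist())
g=grab('wrist');Q=tool(g);np.save('/tmp/Q5',Q);q=Q[(np.hypot(Q[...,0],Q[...,1])<.036)&(Q[...,2]<-.01)&(Q[...,2]>-.05)]
print(np.histogram(q[:,2],np.arange(-.05,-.008,.002)))
ring=q[(q[:,2]<-.033)&(q[:,2]>-.043)]; ring=ring[np.hypot(ring[:,0],ring[:,1])<.03]
z0=np.percentile(ring[:,2],10); t=ring[ring[:,2]<z0+.002]; A=np.c_[np.ones(len(t)),t[:,:2]]; print('basket rim plane',np.linalg.lstsq(A,t[:,2],rcond=None)[0],len(t))
h=cv2.convexHull((t[:,:2]*1000).astype(np.float32)); print(cv2.minEnclosingCircle(h))
E
```

```text
14.5 [0.445  0.0509 0.0409] [-5.97  0.11  8.96] [0.075 0.86  0.002] [[0.9158, 0.4017, -0.0013], [0.4017, -0.9158, 0.0001], [-0.0012, -0.0006, -1.0]]
(array([   0,    0,    0,    0,    5, 2052, 1456,  348,  492,  476,  475,
        476,  559,  511,  477, 1128, 4674, 1387,  203,  171]), array([-0.05 , -0.048, -0.046, -0.044, -0.042, -0.04 , -0.038, -0.036,
       -0.034, -0.032, -0.03 , -0.028, -0.026, -0.024, -0.022, -0.02 ,
       -0.018, -0.016, -0.014, -0.012, -0.01 ]))
basket rim plane [-0.03817642 -0.00295665 -0.00264467] 3247
((-0.351202130317688, -0.8620242476463318), 28.586528778076172)
```

Request:
{"op": "jog_arm", "data": {"increments": [{"gripper":-1,"translation":[-0.0006,-0.0003,-0.001],"rotation":[0,0,0]},{"gripper":-1,"translation":[-0.0012,-0.0005,-0.0015],"rotation":[0,0,0]},{"gripper":-1,"translation":[-0.0012,-0.0005,-0.002],"rotation":[0,0,0]},{"gripper":-1,"translation":[-0.0012,-0.0005,-0.002],"rotation":[0,0,0]}]}}

```text
time: 14.95
tcp_pos: [0.4449, 0.0509, 0.041]
tcp_rot: [[0.916, 0.402, -0.0], [0.402, -0.916, 0.0], [-0.0, -0.0, -1.0]]
force: [-1.9, 0.7, 0.5]
finger_gap: 0.0636
finger_force: 45.0
```

```bash
python3 - <<'E'
from h import *
s=read_state();print(s['time'],np.round(s['tcp_pos'],4),np.round(s['force'],2),np.round(s['moment'],3))
E
```

```text
14.95 [0.4449 0.0509 0.041 ] [-1.88  0.72  0.48] [0.149 0.257 0.001]
```

Request:
{"op": "jog_arm", "data": {"increments": [{"gripper":0.5,"translation":[0,0,0],"rotation":[0,0,0]},{"gripper":0.6,"translation":[0,0,0],"rotation":[0,0,0]},{"gripper":0.8,"translation":[0,0,0],"rotation":[0,0,0]},{"gripper":1,"translation":[0,0,0],"rotation":[0,0,0]},{"gripper":1,"translation":[0,0,0],"rotation":[0,0,0]},{"gripper":1,"translation":[0,0,0],"rotation":[0,0,0]}]}}

```text
time: 15.55
tcp_pos: [0.4451, 0.0507, 0.0411]
tcp_rot: [[0.916, 0.402, 0.0], [0.402, -0.916, -0.0], [0.0, 0.0, -1.0]]
force: [0.4, -0.5, 0.2]
finger_gap: 0.0882
finger_force: 0.0
```

```bash
python3 - <<'E'
from h import *
s=read_state();print(s['time'],np.round(s['tcp_pos'],4),np.round(s['force'],2),np.round(s['moment'],3),s['finger_gap'])
g=grab('wrist');Q=tool(g);q=Q[(np.hypot(Q[...,0],Q[...,1])<.03)&(Q[...,2]<-.032)&(Q[...,2]>-.05)]
z0=np.percentile(q[:,2],10); t=q[q[:,2]<z0+.002]; A=np.c_[np.ones(len(t)),t[:,:2]]; print('basket rim plane',np.linalg.lstsq(A,t[:,2],rcond=None)[0],len(t))
print(cv2.minEnclosingCircle((t[:,:2]*1000).astype(np.float32)))
m=Q[(np.hypot(Q[...,0],Q[...,1])<.034)&(np.hypot(Q[...,0],Q[...,1])>.029)&(Q[...,2]<-.014)&(Q[...,2]>-.022)]; A=np.c_[np.ones(len(m)),m[:,:2]]; print('mouth plane',np.linalg.lstsq(A,m[:,2],rcond=None)[0],len(m))
E
```

```text
15.55 [0.4451 0.0507 0.0411] [ 0.37 -0.47  0.23] [ 0.003 -0.006 -0.018] 0.08817112345801925
basket rim plane [-0.0380453  -0.00361896 -0.00115949] 3296
((-0.6103439331054688, -0.9863816499710083), 28.63855743408203)
mouth plane [-0.01769405  0.04197065  0.00320592] 1696
```

Request:
{"op": "jog_arm", "data": {"increments": [{"gripper":1,"translation":[0,0,-0.03],"rotation":[0,0,0]},{"gripper":1,"translation":[0,0,-0.07],"rotation":[0,0,0]},{"gripper":1,"translation":[0,0,-0.1],"rotation":[0,0,0]},{"gripper":1,"translation":[-0.001,0,-0.1085],"rotation":[0,0,0]},{"gripper":0.7,"translation":[-0.001,0,-0.1085],"rotation":[0,0,0]},{"gripper":0.5,"translation":[-0.001,0,-0.1085],"rotation":[0,0,0]},{"gripper":0.4,"translation":[-0.001,0,-0.1085],"rotation":[0,0,0]},{"gripper":0.35,"translation":[-0.001,0,-0.1085],"rotation":[0,0,0]}], "squeeze": 12}}

```text
time: 16.4
tcp_pos: [0.4444, 0.0507, 0.0732]
tcp_rot: [[0.916, 0.402, -0.001], [0.402, -0.916, 0.0], [-0.001, -0.0, -1.0]]
force: [-0.5, 0.4, 0.0]
finger_gap: 0.0599
finger_force: 0.0
```

Request:
{"op": "jog_arm", "data": {"increments": [{"gripper":0.3,"translation":[0,0,0],"rotation":[0,0,0]},{"gripper":0.2,"translation":[0,0,0],"rotation":[0,0,0]},{"gripper":0,"translation":[0,0,0],"rotation":[0,0,0]},{"gripper":-1,"translation":[0,0,0],"rotation":[0,0,0]},{"gripper":-1,"translation":[0,0,0],"rotation":[0,0,0]}]}}

```text
time: 16.9
tcp_pos: [0.4449, 0.0507, 0.0739]
tcp_rot: [[0.916, 0.402, 0.0], [0.402, -0.916, 0.0], [0.0, 0.0, -1.0]]
force: [-1.0, -0.1, 4.3]
finger_gap: 0.0563
finger_force: 12.0
```

Request:
{"op": "jog_arm", "data": {"increments": [{"gripper":-1,"translation":[0,0,-0.004],"rotation":[0,0,0]},{"gripper":-1,"translation":[0,0,-0.008],"rotation":[0,0,0]},{"gripper":-1,"translation":[0,0,-0.014],"rotation":[0,0,0]},{"gripper":-1,"translation":[0,0,-0.02],"rotation":[0,0,0]},{"gripper":-1,"translation":[0,0,-0.02],"rotation":[0,0,0]}]}}

```text
time: 17.4
tcp_pos: [0.4449, 0.0506, 0.0798]
tcp_rot: [[0.916, 0.402, 0.0], [0.402, -0.916, -0.0], [0.0, 0.0, -1.0]]
force: [-0.3, -0.6, -0.0]
finger_gap: 0.0562
finger_force: 12.0
```

```bash
python3 - <<'E'
from h import *
s=read_state();print(s['time'],np.round(s['tcp_pos'],4),np.round(s['force'],2),np.round(s['moment'],3),s['finger_gap'])
E
```

```text
17.4 [0.4449 0.0506 0.0798] [-0.29 -0.58 -0.04] [-0.015  0.03  -0.038] 0.0562129137093514
```

Request:
{"op": "jog_arm", "data": {"increments": [{"gripper":-1,"translation":[0,0,-0.08],"rotation":[0,0,0]},{"gripper":-1,"translation":[0,0,-0.18],"rotation":[0,0,0]},{"gripper":-1,"translation":[-0.04,0.06,-0.27],"rotation":[0,0,0]},{"gripper":-1,"translation":[-0.12,0.17,-0.27],"rotation":[0,0,0]},{"gripper":-1,"translation":[-0.2,0.3,-0.27],"rotation":[0,0,0]},{"gripper":-1,"translation":[-0.28,0.42,-0.27],"rotation":[0,0,0]},{"gripper":-1,"translation":[-0.33,0.5,-0.27],"rotation":[0,0,0]}]}}

```text
time: 18.1
tcp_pos: [0.4138, -0.1289, 0.1609]
tcp_rot: [[0.916, 0.4, 0.001], [0.4, -0.916, -0.001], [0.0, 0.001, -1.0]]
force: [0.3, 0.4, -0.6]
finger_gap: 0.0569
finger_force: 12.0
```

Request:
{"op": "jog_arm", "data": {"increments": [{"gripper":-1,"translation":[-0.08,0.12,0],"rotation":[0,0,0]},{"gripper":-1,"translation":[-0.16,0.23,0],"rotation":[0,0,0]},{"gripper":-1,"translation":[-0.24,0.34,0],"rotation":[0,0,0]},{"gripper":-1,"translation":[-0.3,0.42,0],"rotation":[0,0,0]},{"gripper":-1,"translation":[-0.31,0.445,0],"rotation":[0,0,0]},{"gripper":-1,"translation":[-0.31,0.445,0],"rotation":[0,0,0]},{"gripper":-1,"translation":[-0.31,0.445,0],"rotation":[0,0,0]}]}}

```text
time: 18.8
tcp_pos: [0.3828, -0.2849, 0.1603]
tcp_rot: [[0.916, 0.402, -0.0], [0.402, -0.916, 0.001], [0.0, -0.001, -1.0]]
force: [-0.2, 0.2, -0.7]
finger_gap: 0.0567
finger_force: 12.0
```

```bash
python3 - <<'E'
from h import *
from scipy.optimize import least_squares
s=read_state();print(s['time'],np.round(s['tcp_pos'],4),np.round(s['force'],2))
g=grab('wrist');Q=tool(g);np.save('/tmp/Q6',Q);save(g,'w6.png');zt=float(s['tcp_pos'][2]);h=zt-Q[...,2]
m=(h>.0115)&(h<.022)&(np.hypot(Q[...,0]-.09,Q[...,1])<.1)
q=Q[m]; print(len(q),q.min(0).round(4),q.max(0).round(4)); print(cv2.minEnclosingCircle((q[:,:2]*1000).astype(np.float32)))
f=least_squares(lambda p:np.hypot(q[:,0]*1e3-p[0],q[:,1]*1e3-p[1])-p[2],[90,0,70],loss='soft_l1').x; print('ring fit',f)
c=(np.hypot(Q[...,0]-f[0]/1e3,Q[...,1]-f[1]/1e3)<.03); print('middle height',np.nanmedian(h[c]))
for r in(.036,.04,.045,.05,.055,.06,.066,.071):
    k=abs(np.hypot(Q[...,0]-f[0]/1e3,Q[...,1]-f[1]/1e3)-r)<.0015; print(r,np.nanmedian(h[k]).round(4),end=' ')
b=Q[(np.hypot(Q[...,0],Q[...,1])<.032)&(Q[...,2]<0)&(Q[...,2]>-.02)]; z0=np.percentile(b[:,2],8); t=b[b[:,2]<z0+.002]; t=t[np.hypot(t[:,0],t[:,1]+.001)<.0295]; A=np.c_[np.ones(len(t)),t[:,:2]]; print('\nrim',z0,np.linalg.lstsq(A,t[:,2],rcond=None)[0],cv2.minEnclosingCircle((t[:,:2]*1000).astype(np.float32)))
E
```

```text
18.8 [ 0.3828 -0.2849  0.1603] [-0.22  0.17 -0.7 ]
6682 [ 0.0193 -0.073   0.1421] [0.1535 0.0718 0.1488]
((91.12582397460938, -0.5321769118309021), 72.6332015991211)
ring fit [90.20489811 -0.88679349 66.03537657]
middle height 0.004721615670888385
0.036 0.0048 0.04 0.0054 0.045 0.0066 0.05 0.008 0.055 0.0095 0.06 0.0113 0.066 0.2309 0.071 0.2331 
rim -0.013103441075793495 [-0.01293252 -0.01285404  0.02846182] ((0.019462449476122856, -1.005993127822876), 29.487030029296875)
```

View pics/w6.png

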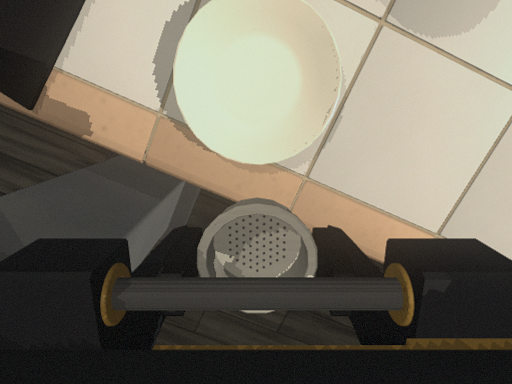

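The wrist picture shows the saucer centred near (258,78) and the held basket near (257,255), upright. I'll recheck the basket's tilt and depth, leaving out the finger points.

```bash
python3 - <<'E'
import numpy as np
from scipy.optimize import least_squares
Q=np.load('/tmp/Q6.npy'); r=np.hypot(Q[...,0],Q[...,1]+.001)
for xs in((0,.04),(-.04,0)):
    b=Q[(r<.0285)&(r>.0245)&(abs(Q[...,1])<.02)&(Q[...,0]>xs[0])&(Q[...,0]<xs[1])&(Q[...,2]>-.03)&(Q[...,2]<.03)]
    print(xs,len(b),np.percentile(b[:,2],[2,10,25,50,75,90]).round(4))
t=Q[(r<.0285)&(r>.025)&(abs(Q[...,1])<.022)&(Q[...,2]>-.012)&(Q[...,2]<0)]
f=lambda p:p[0]+p[1]*t[:,0]+p[2]*t[:,1]-t[:,2]
print(least_squares(f,[-.005,0,0],loss='soft_l1',f_scale=.0005).x)
b=Q[(r<.018)&(Q[...,0]>-.005)&(Q[...,2]>.005)&(Q[...,2]<.03)]; f=lambda p:p[0]+p[1]*b[:,0]+p[2]*b[:,1]-b[:,2]; print('bottom',len(b),least_squares(f,[.015,0,0],loss='soft_l1',f_scale=.0005).x)
E
```

```text
(0, 0.04) 1007 [-0.0071 -0.0067 -0.0062 -0.0057 -0.0049  0.0092]
(-0.04, 0) 84 [-0.0067 -0.0064 -0.0061 -0.0058 -0.0054 -0.0052]
[-0.00581059  0.00108756  0.00144988]
bottom 2111 [ 0.01602698 -0.00468619  0.0006098 ]
```

Request:
{"op": "jog_arm", "data": {"increments": [{"gripper":-1,"translation":[0.1,0.001,0],"rotation":[0,0,0]},{"gripper":-1,"translation":[0.22,0.0017,0],"rotation":[0,0,0]},{"gripper":-1,"translation":[0.3037,0.0017,0.06],"rotation":[0,0,0]},{"gripper":-1,"translation":[0.3037,0.0017,0.18],"rotation":[0,0,0]},{"gripper":-1,"translation":[0.3037,0.0017,0.3],"rotation":[0,0,0]},{"gripper":-1,"translation":[0.3037,0.0017,0.4],"rotation":[0,0,0]},{"gripper":-1,"translation":[0.3037,0.0017,0.43],"rotation":[0,0,0]},{"gripper":-1,"translation":[0.3037,0.0017,0.43],"rotation":[0,0,0]}]}}

```text
time: 19.65
tcp_pos: [0.4658, -0.2481, 0.0306]
tcp_rot: [[0.915, 0.403, -0.002], [0.403, -0.915, 0.002], [-0.001, -0.003, -1.0]]
force: [-0.2, 0.6, -1.2]
finger_gap: 0.0564
finger_force: 12.0
```

Request:
{"op": "jog_arm", "data": {"increments": [{"gripper":-1,"translation":[0,0,0.005],"rotation":[0,0,0]},{"gripper":-1,"translation":[0,0,0.01],"rotation":[0,0,0]},{"gripper":-1,"translation":[0,0,0.015],"rotation":[0,0,0]},{"gripper":-1,"translation":[0,0,0.019],"rotation":[0,0,0]},{"gripper":-1,"translation":[0,0,0.022],"rotation":[0,0,0]},{"gripper":-1,"translation":[0,0,0.022],"rotation":[0,0,0]}]}}

```text
time: 20.25
tcp_pos: [0.4664, -0.25, 0.0251]
tcp_rot: [[0.916, 0.401, -0.0], [0.401, -0.916, 0.0], [0.0, -0.0, -1.0]]
force: [-0.7, -0.2, -0.1]
finger_gap: 0.0566
finger_force: 12.0
```

Position agrees with the side-camera saucer centre (0.464,-0.250). I'll feel down in half-millimetre steps.

Request:
{"op": "jog_arm", "data": {"increments": [{"gripper":-1,"translation":[0,0,0.0015],"rotation":[0,0,0]},{"gripper":-1,"translation":[0,0,0.003],"rotation":[0,0,0]},{"gripper":-1,"translation":[0,0,0.004],"rotation":[0,0,0]},{"gripper":-1,"translation":[0,0,0.004],"rotation":[0,0,0]}]}}

```text
time: 20.65
tcp_pos: [0.4664, -0.25, 0.0237]
tcp_rot: [[0.916, 0.402, -0.0], [0.402, -0.916, 0.0], [-0.0, -0.0, -1.0]]
force: [-0.1, -0.5, -0.9]
finger_gap: 0.0564
finger_force: 12.0
```

Request:
{"op": "jog_arm", "data": {"increments": [{"gripper":-1,"translation":[0,0,0.001],"rotation":[0,0,0]},{"gripper":-1,"translation":[0,0,0.002],"rotation":[0,0,0]},{"gripper":-1,"translation":[0,0,0.002],"rotation":[0,0,0]}]}}

```text
time: 20.95
tcp_pos: [0.4664, -0.25, 0.0232]
tcp_rot: [[0.916, 0.402, -0.0], [0.402, -0.916, 0.0], [-0.0, -0.0, -1.0]]
force: [-0.3, 0.6, -2.0]
finger_gap: 0.0568
finger_force: 12.0
```

Request:
{"op": "jog_arm", "data": {"increments": [{"gripper":-1,"translation":[0,0,0.001],"rotation":[0,0,0]},{"gripper":-1,"translation":[0,0,0.002],"rotation":[0,0,0]},{"gripper":-1,"translation":[0,0,0.002],"rotation":[0,0,0]}]}}

```text
time: 21.25
tcp_pos: [0.4664, -0.25, 0.0226]
tcp_rot: [[0.916, 0.402, -0.0], [0.402, -0.916, 0.0], [-0.0, -0.0, -1.0]]
force: [0.7, -0.2, -0.5]
finger_gap: 0.0563
finger_force: 12.0
```

Request:
{"op": "jog_arm", "data": {"increments": [{"gripper":-1,"translation":[0,0,0.001],"rotation":[0,0,0]},{"gripper":-1,"translation":[0,0,0.001],"rotation":[0,0,0]}]}}

```text
time: 21.45
tcp_pos: [0.4664, -0.25, 0.0223]
tcp_rot: [[0.916, 0.402, -0.0], [0.402, -0.916, -0.0], [-0.0, 0.0, -1.0]]
force: [-0.7, -0.9, -0.8]
finger_gap: 0.0565
finger_force: 12.0
```

Request:
{"op": "jog_arm", "data": {"increments": [{"gripper":-1,"translation":[0,0,0.001],"rotation":[0,0,0]},{"gripper":-1,"translation":[0,0,0.0015],"rotation":[0,0,0]},{"gripper":-1,"translation":[0,0,0.0015],"rotation":[0,0,0]}]}}

```text
time: 21.75
tcp_pos: [0.4665, -0.25, 0.0222]
tcp_rot: [[0.916, 0.402, 0.0], [0.402, -0.916, -0.0], [0.0, 0.0, -1.0]]
force: [-1.3, 1.5, 4.4]
finger_gap: 0.0563
finger_force: 12.0
```

Request:
{"op": "jog_arm", "data": {"increments": [{"gripper":-1,"translation":[0,0,0.001],"rotation":[0,0,0]},{"gripper":-1,"translation":[0,0,0.0015],"rotation":[0,0,0]},{"gripper":-1,"translation":[0,0,0.0015],"rotation":[0,0,0]}]}}

```text
time: 22.05
tcp_pos: [0.4665, -0.25, 0.0221]
tcp_rot: [[0.916, 0.402, 0.0], [0.402, -0.916, -0.0], [-0.0, 0.0, -1.0]]
force: [-3.7, 3.3, 8.7]
finger_gap: 0.0564
finger_force: 12.0
```

Request:
{"op": "jog_arm", "data": {"increments": [{"gripper":-1,"translation":[0,0,-0.0015],"rotation":[0,0,0]},{"gripper":-1,"translation":[0,0,-0.0025],"rotation":[0,0,0]},{"gripper":0.32,"translation":[0,0,-0.0025],"rotation":[0,0,0]},{"gripper":0.4,"translation":[0,0,-0.0025],"rotation":[0,0,0]},{"gripper":0.5,"translation":[0,0,-0.0025],"rotation":[0,0,0]},{"gripper":0.5,"translation":[0,0,-0.0025],"rotation":[0,0,0]},{"gripper":0.5,"translation":[0,0,-0.0025],"rotation":[0,0,0]}]}}

```text
time: 22.75
tcp_pos: [0.4664, -0.25, 0.0221]
tcp_rot: [[0.916, 0.402, -0.0], [0.402, -0.916, 0.0], [-0.0, -0.0, -1.0]]
force: [0.6, 0.4, 0.8]
finger_gap: 0.0664
finger_force: 0.0
```

Request:
{"op": "jog_arm", "data": {"increments": [{"gripper":0.55,"translation":[0,0,-0.02],"rotation":[0,0,0]},{"gripper":0.6,"translation":[0,0,-0.06],"rotation":[0,0,0]},{"gripper":0.8,"translation":[0,0,-0.14],"rotation":[0,0,0]},{"gripper":1,"translation":[0,0,-0.26],"rotation":[0,0,0]},{"gripper":1,"translation":[-0.1,0,-0.4],"rotation":[0,0,0]},{"gripper":1,"translation":[-0.2,0,-0.5],"rotation":[0,0,0]},{"gripper":1,"translation":[-0.2,0,-0.5],"rotation":[0,0,0]}]}}

```text
time: 23.45
tcp_pos: [0.4117, -0.2772, 0.178]
tcp_rot: [[0.917, 0.4, 0.006], [0.4, -0.917, -0.008], [0.002, 0.009, -1.0]]
force: [0.7, 0.6, 0.4]
finger_gap: 0.0878
finger_force: 0.0
```

```bash
python3 - <<'E'
from h import *
s=read_state();print(s['time'],np.round(s['tcp_pos'],4),np.round(s['force'],2),s['finger_gap'])
g=grab('wrist');P=g['P'];z=P[...,2]
b=P[near(P,(.466,-.25),.035)&(z>.022)&(z<.04)]; print('basket',cv2.minEnclosingCircle((b[b[:,2]>.026][:,:2]*1000).astype(np.float32)),b[:,2].max())
t=b[b[:,2]>.0265];print(np.linalg.lstsq(np.c_[np.ones(len(t)),t[:,:2]-[.466,-.25]],t[:,2],rcond=None)[0])
q=P[near(P,(.466,-.25),.085)&(z>.0115)&(z<.02)];q=q[np.hypot(q[:,0]-.466,q[:,1]+.25)>.055]; print('saucer',cv2.minEnclosingCircle((q[:,:2]*1000).astype(np.float32)))
o=grab('scene');d=grab('side'); P=d['P'];z=P[...,2]
c=P[near(P,(.445,.052),.031)&(z>.012)]; print('pf zmax side',np.percentile(c[:,2],[50,95,100]).round(4))
A=o['frame'][100:260,190:350,::-1]; B=d['frame'][170:300,190:320,::-1]
cv2.imwrite('pics/end.png',np.hstack([cv2.resize(A,(400,400),interpolation=cv2.INTER_CUBIC),cv2.resize(B,(400,400),interpolation=cv2.INTER_CUBIC)]))
E
```

```text
23.45 [ 0.4117 -0.2772  0.178 ] [0.74 0.58 0.36] 0.08776240649958084
basket ((465.99920654296875, -249.32073974609375), 28.39750862121582) 0.030548397601717847
[0.02806629 0.00082891 0.00131036]
saucer ((465.9206848144531, -247.5143585205078), 72.66785430908203)
pf zmax side [0.0379 0.0571 0.0579]
```

View pics/end.png

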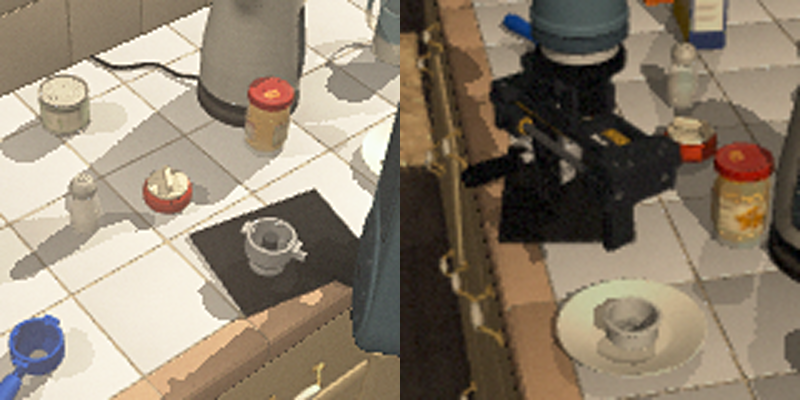

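The picture shows the portafilter standing level on the tamper, with the handle showing through the hole at (270,240). The basket is upright in the saucer at (630,322), and the timer, jar and salt are where they were. The mouth height of 58 mm and the basket being within 2 mm of the saucer's centre both check out.

```bash
python3 -c "
from cell import *
print(finish_job())"
```

```text
the job is handed in; nothing more can be done
None
```

I handed the job in at about 24 s: the basket is out and upright in the saucer, within about 2 mm of its centre, the portafilter stands level and fully home on the upright tamper, and the timer, jar and salt shaker are undisturbed.

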